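Seat the stop pin in the potting table's stop rail

TASK

Take the stop pin out of its wooden block, let its foot in through the square window of the slotted rail and, resting it lightly on the rail's floor, slide it along under the slot until the foot drops into the hidden groove; stop there and leave the pin standing upright in the groove, fully down, ready to hold a bonsai pot. Be gentle: never force the pin against the rail, and leave the other things on the table where they are.

Things in the scene. Friction and masses are not known exactly. Their poses are not given: they have to be found in the camera images.
- pin: Loose sprung stop pin, about 0.12 kg, 74 mm tall, standing in the block: a steel disc foot 18 mm in diameter, 8 mm high, on a round stem 8 mm in diameter, under a square wooden knob 26 x 26 mm, 40 to 74 mm above the foot's underside. Origin on the knob's axis, 57 mm under the knob's centre; z up; x, y square to the knob's sides. Any turn about z fits the rail.
- pin_knob (a point): Centre of the pin's wooden knob: the place to grasp. Axes as pin. It is 57 mm above the foot's underside while the spring is relaxed, less as the foot is pressed in.
- pin_foot (a point): Centre of the underside of the pin's foot. Axes as pin. A spring pushes the foot out: it begins to give at 1 N and is pressed in by 2 mm for each further 1 N, up to 8 mm (5 N); then it is rigid. Let go, it springs out again.
- block: Fixed wooden parking block, 70 (x) x 100 (y) x 30 mm high, origin at the centre of its underside. The pin stands at y = -22 mm in a 23 mm round hole 20 mm deep, so its foot is 10 mm above the table and its knob starts 20 mm above the block's top. A smaller hole (13 mm) at y = +28 mm is empty.
- rail: Fixed stop rail: closed channel, aluminium above and black below, 40 mm wide (x), 262 mm long (y), 32 mm high (z), origin at the centre of its underside on the table. Its 4 mm cover has a 28 x 28 mm square window centred at y = -105 mm and, from it, a 14 mm wide slot along the centre line to y = +95 mm. Rigid; contact is stiff.
- rail_window (a point): Centre of the rail's entry window, at the top of the cover, 32 mm above the table. Axes as rail: +y points along the slot, towards the groove. The pin's foot, too wide for the slot, gets in and out only here.
- rail_floor (a point): Point on the rail's centre line at y = 0, 14 mm above the table, at the height of the smooth dark floor inside (28 mm wide). The cover's underside is 14 mm above the floor, so the foot riding there has 6 mm of free height. One groove crosses the floor at right angles to the slot; where it is along the slot is not measured and it is hidden under the cover.
- rail_slot_end (a point): Far end of the slot, at the top of the cover, 200 mm along +y from the window's centre. The groove is 26 mm long along y, 10 mm deep, with upright walls, its centre 67 to 143 mm from the window's centre. On its bottom the foot's underside is 4 mm above the table and the knob's underside 12 mm above the cover.
- pot: Bystander: empty brown glazed bonsai pot, 88 x 138 x 55 mm, origin at the centre of its underside.
- chopstick: Bystander: wooden chopstick, 210 mm long, 7 mm thick, lying along its x axis, origin at the centre of its underside.
- claypot: Bystander: small terracotta pot, 72 mm wide, 65 mm high, origin at the centre of its underside.
- terrarium: Bystander: lidded glass terrarium, 210 x 160 x 202 mm, origin at the centre of its underside.

How it is judged:
On the way, in this order (a step that is already met when the one before it is completed fails the run):
1. the pin's foot is let into the rail through the window (horizontal distance between pin_foot and rail_window below 0.014 m and z of pin_foot in the frame of rail below 0.021 m), for 0.05 s.
2. the foot slides along the floor under the slotted cover (y of pin_foot in the frame of rail between -0.088 and 0.1 m and z of pin_foot in the frame of rail below 0.019 m and contact force between pin and rail above 0.3 N), for 0.1 s.
At the end, for the whole second after the job is handed in: the pin is released and at rest, upright within 0.2 rad, with the underside of its foot less than 8 mm above the table inside the rail (on the groove's bottom, which is at 4 mm) (z of pin_foot in the frame of rail between -0.002 and 0.008 m and y of pin_foot in the frame of rail between -0.055 and 0.055 m and x of pin_foot in the frame of rail between -0.012 and 0.012 m and angle between pin's own z axis and vertical below 0.2 rad and linear speed of pin below 0.02 m/s and contact force between the fingers and pin below 0.1 N); the robot touches nothing.
It fails at once if the pin is pressed or jammed against the rail with more than 30 N (contact force between pin and rail above 30 N).
It fails at once if a bystander (bonsai pot, chopstick, terracotta pot, terrarium) is moved by more than 20 mm (distance of any of pot, chopstick, claypot, terrarium from where it was at the start of the episode above 0.02 m).
It also fails if it takes over 72 s, if anything falls off the work surface, if the arm or the gripper's body presses on something with over 40 N, if the wrist force passes 120 N, or if a joint passes its speed limit or range.

ROBOT

A 6-joint arm with a two-finger parallel gripper is mounted at the origin on the work surface. World frame = base frame: x ahead of the robot, y to its left, z up, the work surface at z = 0. Lengths are in m, angles in rad, forces in N, time in s.
With the tool pointing down it reaches from about 0.35 to 0.975 m from the base axis. Payload 17.4 kg.
Tool frame: the origin (TCP) lies midway between the tips of the shut fingers; the grasp point (between the pads) lies 19 mm behind it; z points along the fingers, y is the line along which they close (so a half turn about z gives the same grasp; the last joint's range is limited). The gripper opens to 85 mm and grips with 20 to 120 N. Pads are 22 mm wide; open, the fingers measure 114 mm over their backs; the gripper's body (76 mm by 85 mm) begins 54 mm behind the grasp point. The pads swing forward as they close: fully open they stand 13 mm farther back than shut.
Start: joints at [1.128, 0.116, 1.442, -0, 1.584, -0.038], TCP at [0.266, 0.62, 0.231] pointing down, gripper open.
Joint ranges: [-2.83, 2.83], [-0.83, 2.19], [0.07, 2.5], [-1.14, 4.28], [0.01, 3], [-2.97, 2.97]. Speed limits (rad/s): [1.89, 1.89, 2.22, 3.14, 3.14, 3.14].

INTERFACE

Orientations are given as a rotation vector (axis times angle).
In Python, from bench import arm gives the robot as it stands. The module is installed in compiled form; this text tells all that it offers.
- The arm moves only by the shell command python3 -m creep 'ROWS'. ROWS is a JSON object of lists of equal length, an entry for each row: "jaw": the closure, from 0 (fully open) to 1 (shut); "xyz": the shift along the tool's x, y, z as a fraction of full scale, a list of three; "twist": the turn about the tool's z as a fraction of full scale. A call has 1 to 10 rows; each row shifts and turns the commanded pose from where the row before left it, along the tool's axes as they then stand; what a row does not reach is not made up. Full scale, the value 1, is 25 mm for a shift and 5 degrees for a turn. A row lasts 1/12 s, in which the tool goes at most 41.7 mm and 7.16 degrees, less where a joint would pass 70% of its speed; a pose out of reach is approached as far as the arm can. A call with a number of a shift or a turn outside -1 to 1 is refused whole. A call with a gripper value outside its range is refused whole. The fingers move at their own pace and stop on an object; the grip force is fixed at half the most. Time passes only in rows, so rows that do not move let the fingers close. It gives the time, the measured TCP pose, the force, the opening and the grip force at its end, in the units of the state.
- arm.state(): the state, without advancing time (a new reading comes with each control period).
- arm.grab_frame(name): name is "side" or "top" or "wrist"; returns the picture (384x512x3 uint8, red, green, blue); there is no depth.
- arm.calibration(name): a dict with "intrinsics" (3x3 intrinsics, pixels), "camera_from_world" (4x4, takes a point from world to camera coordinates); the wrist camera has in their place "mount" (4x4, takes a point from camera to tool coordinates, whose origin is the TCP and whose axes are the flange's). Camera axes: x right, y down, z forward; pixel columns grow to the right and rows downward; lengths in m; the calibration is good to about 2 mm. A picture is of the moment at which its call begins: read the wrist's pose just before it. calibration takes no time and is no camera call.
- arm.close_job(): hands the job in; it is judged then, once.
The state is a dict: "t": time; "joint_positions": joint angles; "qvel": joint speeds; "joint_efforts": joint torques, N m; "position": TCP position; "ee_rot": TCP orientation; "force": force on the tool from outside, world axes, zero at the start; "moment": the same for the moment, N m; "finger_gap": finger opening in m; "finger_force": force on a finger pad.
Only numpy, scipy, OpenCV 4.12 (cv2) and the standard library are available. Lean on these libraries where they do the work, as an engineer would, in place of code of your own. Each camera call takes 0.05 s, during which the arm holds its last target. There are 200 camera calls.

## Working session

There is one attempt and no reset: what is moved stays moved. The work goes in short steps, Python scripts to look and compute and a shell command to move; the robot and the scene stay as the last step left them, time stands still between calls to the robot, and variables do not carry over. Pictures are saved under pics/ and viewed, at most 10 in all, crops included, and the job is handed in when it is done.

```bash
mkdir -p pics; cat > h.py <<'E'
from bench import arm
import numpy as np, cv2
from scipy.spatial.transform import Rotation as R
def cam(name):
    c=arm.calibration(name); K=np.array(c["intrinsics"])
    if name=="wrist":
        s=arm.state(); T=np.eye(4); T[:3,:3]=R.from_rotvec(s["ee_rot"]).as_matrix(); T[:3,3]=s["position"]
        return K, T@np.array(c["mount"])
    return K, np.linalg.inv(np.array(c["camera_from_world"]))
def ray(K,T,px,z):
    d=T[:3,:3]@np.linalg.inv(K)@np.array([px[0],px[1],1.]); o=T[:3,3]
    return o+d*(z-o[2])/d[2]
def shot(name,fn):
    K,T=cam(name); im=arm.grab_frame(name); cv2.imwrite("pics/"+fn,np.ascontiguousarray(im[:,:,::-1])); return im,K,T
E
python3 - <<'E'
from h import *
s=arm.state();print(s["t"],s["position"],s["ee_rot"],s["force"])
for n in("top","side"):
    im,K,T=shot(n,n+"0.png");print(n,T[:3,3].round(3),K[0,0],T[:3,2].round(2))
E
```

```text
0.0 [0.26575043 0.62027711 0.23052936] [-6.31356284e-01 -3.07721783e+00  1.79717247e-03] [ 0.28582042 -0.23103825 -0.39842199]
top [0.436 0.094 1.259] 398.4617597606092 [ 0.13  0.01 -0.99]
side [0.475 0.911 0.679] 365.3079182700206 [ 0.1  -0.8  -0.59]
```

View pics/top0.png

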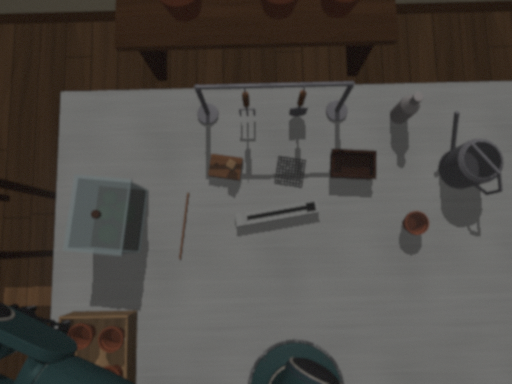

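View pics/side0.png

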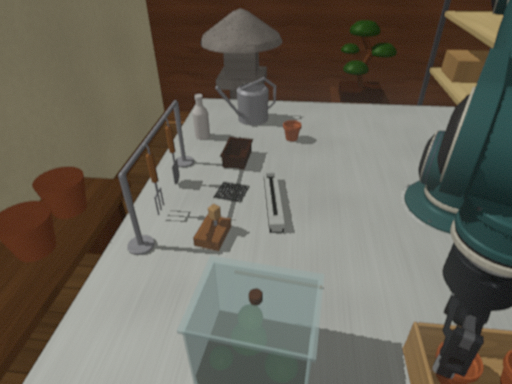

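Top view: block with knob near (231,163), rail from (236,220) to (318,210), window at about (311,206), and the slot running left. A rack with tools stands behind. I'll enlarge the crop for measurement.

```bash
python3 - <<'E'
from h import *
im=cv2.imread("pics/top0.png");c=im[145:235,200:330];c=cv2.resize(c,None,fx=6,fy=6,interpolation=cv2.INTER_CUBIC);cv2.imwrite("pics/crop.png",cv2.convertScaleAbs(c,alpha=1.5))
K,T=cam("top")
for n,p,z in [("knob",(231,163),.084),("win",(311,206),.032),("slotend",(248,216),.032),("railL",(236,221),.032),("bar L",(197,87),.2),("bar R",(352,83),.2),("chop",(188,194),0),("chop2",(181,258),0),("barL base",(208,115),0),("barR base",(337,112),0),("fork tip",(247,138),.1)]: print(n,ray(K,T,p,z).round(3))
K,T=cam("side")
for n,p,z in [("barbase",(142,246),0),("bartop",(122,178),.2)]: print(n,ray(K,T,p,z).round(3))
E
```

```text
knob [0.676 0.18  0.084]
win [ 0.546 -0.062  0.032]
slotend [0.519 0.133 0.032]
railL [0.504 0.17  0.032]
bar L [0.869 0.263 0.2  ]
bar R [ 0.87  -0.167  0.2  ]
chop [0.595 0.324 0.   ]
chop2 [0.394 0.346 0.   ]
barL base [0.854 0.259 0.   ]
barR base [ 0.855 -0.162  0.   ]
fork tip [0.747 0.13  0.1  ]
barbase [0.856 0.261 0.   ]
bartop [0.872 0.24  0.2  ]
```

View pics/crop.png

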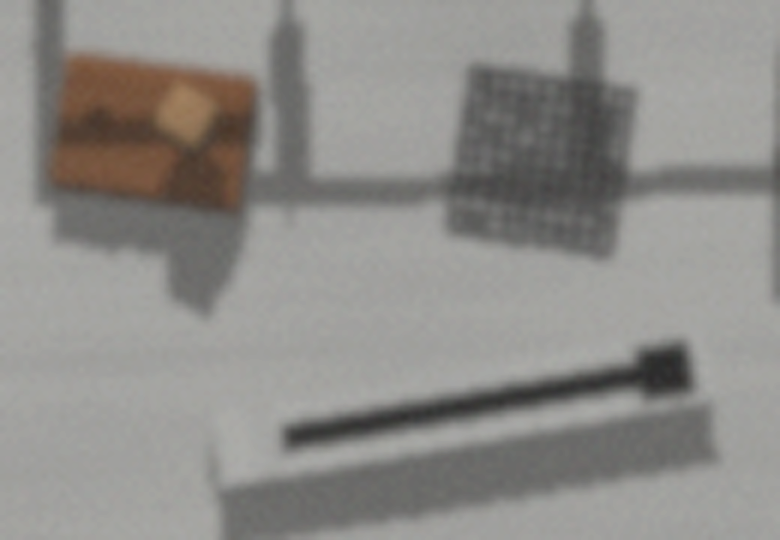

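```bash
cat >> h.py <<'E'
def go(x,y,z,yaw=None):
    "tool-frame shift in full-scale units; yaw=desired direction of tool y (mod 180), given deg"
    s=arm.state(); M=R.from_rotvec(s["ee_rot"]).as_matrix()
    d=M.T@(np.array([x,y,z])-s["position"])/.025
    print("t",round(s["t"],2),"pos",s["position"].round(4),"F",s["force"].round(2),"gap",round(s["finger_gap"],4),"d/25mm",d.round(2))
    ty=np.degrees(np.arctan2(M[1,1],M[0,1])); print("tool y dir",ty.round(1),"tilt",np.degrees(np.arccos(-M[2,2])).round(2))
    if yaw is not None:
        e=(yaw-ty+90)%180-90; print("twist units (tool z down => -):",round(-e/5,2))
E
python3 - <<'E'
from h import *
K,T=cam("top")
for p in [(79,180),(131,182),(123,255),(69,247)]: print(ray(K,T,p,.2).round(3))
o=[200,145]
f=lambda c,z: ray(K,T,(o[0]+(c[0]-2.5)/6,o[1]+(c[1]-2.5)/6),z)
print("knob",f((187,114),.084),[f(c,.084).round(3) for c in[(187,78),(218,103),(186,150),(155,118)]])
print("win",f((665,368),.032),"end",f((285,437),.032))
go(.27,.25,.23); go(.64,.18,.23,0)
print(arm.calibration("wrist")["mount"])
E
```

```text
[0.614 0.583 0.2  ]
[0.606 0.442 0.2  ]
[0.411 0.459 0.2  ]
[0.435 0.603 0.2  ]
knob [0.67401157 0.1804498  0.084     ] [array([0.692, 0.18 , 0.084]), array([0.679, 0.165, 0.084]), array([0.656, 0.181, 0.084]), array([0.672, 0.197, 0.084])]
win [ 0.5461878  -0.06023624  0.032     ] end [0.51467699 0.13585904 0.032     ]
t 0.1 pos [0.2658 0.6203 0.2306] F [-0.6   0.97 -0.16] gap 0.0851 d/25mm [ -5.99 -13.55   0.04]
tool y dir 66.8 tilt 0.06
t 0.1 pos [0.2658 0.6203 0.2306] F [-0.6   0.97 -0.16] gap 0.0851 d/25mm [-20.69 -10.29   0.04]
tool y dir 66.8 tilt 0.06
twist units (tool z down => -): 13.36
[[-3.54243689e-04 -9.48195104e-01 -3.17688401e-01  8.37346641e-02]
 [ 9.99999479e-01 -6.40142114e-04  7.95547187e-04  1.43311730e-03]
 [-9.57699671e-04 -3.17687953e-01  9.48194836e-01 -1.42189381e-01]
 [ 0.00000000e+00  0.00000000e+00  0.00000000e+00  1.00000000e+00]]
```

```bash
python3 -m creep '{"jaw":[0,0,0,0,0,0,0,0,0,0],"xyz":[[-0.43,-0.97,0],[-0.43,-0.97,0],[-0.43,-0.97,0],[-0.43,-0.97,0],[-0.43,-0.97,0],[-0.43,-0.97,0],[-0.43,-0.97,0],[-0.43,-0.97,0],[-0.43,-0.97,0],[-0.43,-0.97,0]],"twist":[0,0,0,0,0,0,0,0,0,0]}' && python3 -m creep '{"jaw":[0,0,0,0,0,0,0,0,0,0],"xyz":[[-0.43,-0.97,0],[-0.43,-0.97,0],[-0.43,-0.97,0],[-1,0.2,0],[-1,0.2,0],[-1,0.2,0],[-1,0.2,0],[-1,0.2,0],[-1,0.2,0],[-1,0.2,0]],"twist":[0,0,0,0,0,0,0,0,0,0]}' && python3 -m creep '{"jaw":[0,0,0,0,0,0,0,0],"xyz":[[-1,0.2,0],[-1,0.2,0],[-1,0.2,0],[-1,0.2,0],[-1,0.2,0],[-1,0.2,0],[0,0,0],[0,0,0]],"twist":[0,0,0,0,0,0,0,0]}'
python3 - <<'E'
from h import *
go(.674,.18,.2,45); go(.674,.18,.2,-45)
im,K,T=shot("wrist","w1.png")
E
```

```text
t: 0.93
position: [0.2689, 0.3539, 0.2309]
ee_rot: [-0.631, -3.077, 0.001]
force: [0.8, -1.0, -0.2]
finger_gap: 0.0857
finger_force: 0.0
t: 1.77
position: [0.446, 0.2383, 0.231]
ee_rot: [-0.632, -3.077, 0.0]
force: [-0.7, 0.8, -0.9]
finger_gap: 0.0855
finger_force: 0.0
t: 2.43
position: [0.595, 0.2069, 0.2302]
ee_rot: [-0.633, -3.076, 0.001]
force: [-0.4, -1.2, 0.3]
finger_gap: 0.0853
finger_force: 0.0
t 2.43 pos [0.595  0.2069 0.2302] F [-0.37 -1.24  0.35] gap 0.0853 d/25mm [-3.33  0.26  1.2 ]
tool y dir 66.7 tilt 0.1
twist units (tool z down => -): 4.35
t 2.43 pos [0.595  0.2069 0.2302] F [-0.37 -1.24  0.35] gap 0.0853 d/25mm [-3.33  0.26  1.2 ]
tool y dir 66.7 tilt 0.1
twist units (tool z down => -): -13.65
```

View pics/w1.png

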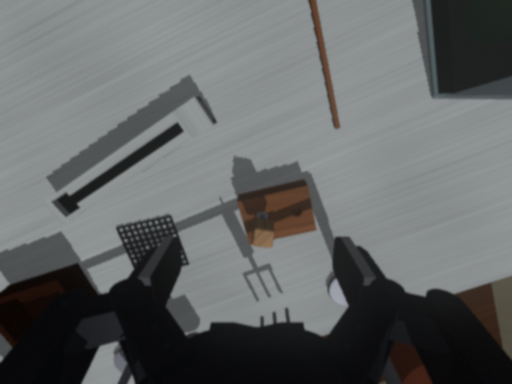

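Wrist view: knob top at about (263,238), window (66,204), slot end (181,128), nothing in the way. I'll compute positions and the knob's turn from a mask.

```bash
cat >> h.py <<'E'
def knob(im,K,T,z,near,r=60):
    hsv=cv2.cvtColor(im,cv2.COLOR_RGB2HSV); x0,y0=max(0,int(near[0]-r)),max(0,int(near[1]-r))
    sub=hsv[y0:y0+2*r,x0:x0+2*r]
    m=cv2.inRange(sub,(8,70,95),(25,255,255))
    cs,_=cv2.findContours(m,cv2.RETR_EXTERNAL,cv2.CHAIN_APPROX_NONE)
    c=max(cs,key=cv2.contourArea)[:,0]+[x0,y0]
    w=np.array([ray(K,T,p,z)[:2] for p in c]).astype(np.float32)*1000
    (a,b,th)=cv2.minAreaRect(w); print("knob mm",np.round(a,1),np.round(b,1),"ang",round(th,1),"px area",cv2.contourArea(c.astype(np.int32)),"rows",c.min(0),c.max(0))
E
python3 - <<'E'
from h import *
K,T=cam("wrist");im=cv2.imread("pics/w1.png")[:,:,::-1].copy()
print(cv2.cvtColor(im,cv2.COLOR_RGB2HSV)[[232,238,243,225,210],[263,263,263,290,280]])
knob(im,K,T,.084,(263,236),25)
w=ray(K,T,(66,204),.032);e=ray(K,T,(181,128),.032);print(w,e,np.linalg.norm(e-w),np.degrees(np.arctan2(*(e-w)[1::-1])))
E
```

```text
[[ 16 106 120]
 [ 16 108 128]
 [ 15 106 132]
 [ 12 132  93]
 [ 12 117  61]]
knob mm [675.3 191.2] [43.2 24.2] ang 68.8 px area 367.0 rows [252 228] [287 246]
[ 0.54406614 -0.05680865  0.032     ] [0.51543973 0.13902389 0.032     ] 0.1979137548812361 98.31648323665137
```

```bash
python3 -m creep '{"jaw":[0,0,0,0,0,0,0],"xyz":[[-0.8,0.06,0.6],[-0.8,0.06,0.6],[-0.8,0.06,0.6],[-0.8,0.06,0.6],[0,0,0],[0,0,0],[0,0,0]],"twist":[0,0,0,0,1,1,1]}'
python3 - <<'E'
from h import *
im,K,T=shot("wrist","w2.png")
go(.674,.18,.14,45)
E
```

```text
t: 3.07
position: [0.6697, 0.1817, 0.171]
ee_rot: [-1.033, -2.966, 0.0]
force: [-0.2, 0.3, 0.1]
finger_gap: 0.0856
finger_force: 0.0
t 3.12 pos [0.6696 0.1818 0.1714] F [-1.17 -0.37  0.11] gap 0.0852 d/25mm [-0.18  0.05  1.26]
tool y dir 51.2 tilt 0.01
twist units (tool z down => -): 1.24
```

View pics/w2.png

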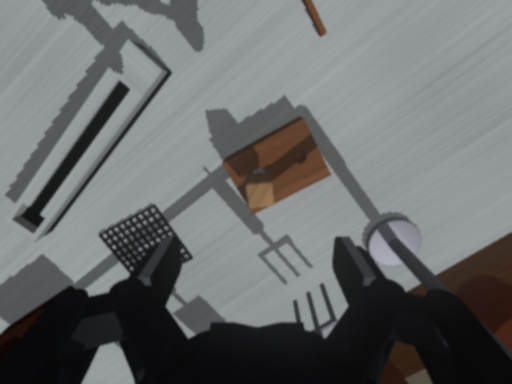

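Knob near (260,190), almost aligned with the image axes; the fork hangs well beyond. Enlarging it.

```bash
python3 - <<'E'
from h import *
im=cv2.imread("pics/w2.png")[150:230,215:305];cv2.imwrite("pics/w2c.png",cv2.convertScaleAbs(cv2.resize(im,None,fx=7,fy=7,interpolation=cv2.INTER_CUBIC),alpha=1.6))
E
```

```text
(no output)
```

View pics/w2c.png

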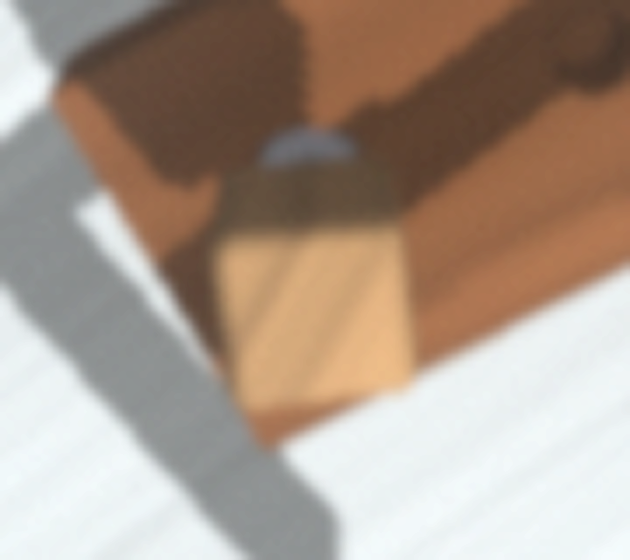

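Top-face corners in the crop: (217,237), (405,230), (413,387), (240,410).

```bash
python3 - <<'E'
from h import *
K,T=cam("wrist")
f=lambda c,z: ray(K,T,(215+(c[0]-3)/7,150+(c[1]-3)/7),z)[:2]
P=np.array([f(c,.084) for c in[(217,237),(405,230),(413,387),(240,410)]])*1000
d=np.roll(P,-1,0)-P
print(P.round(1),P.mean(0),np.linalg.norm(d,axis=1),np.degrees(np.arctan2(d[:,1],d[:,0])))
ang=np.degrees(np.angle(np.sum(((d[:,0]+1j*d[:,1]))**4)))/4;print("ang",ang)
c=P.mean(0)/1000
go(c[0],c[1],.085,ang); go(c[0],c[1],.085,ang+90)
E
```

```text
[[657.2 180.2]
 [671.8 199.8]
 [689.9 187.2]
 [678.  167.1]] [674.20408837 183.59241204] [24.42296577 22.08238867 23.36533837 24.5663843 ] [  53.42168912  -34.95429897 -120.61832321  147.64637255]
ang -33.63059832994797
t 3.12 pos [0.6696 0.1818 0.1714] F [-1.17 -0.37  0.11] gap 0.0852 d/25mm [-0.1   0.17  3.46]
tool y dir 51.2 tilt 0.01
twist units (tool z down => -): 16.97
t 3.12 pos [0.6696 0.1818 0.1714] F [-1.17 -0.37  0.11] gap 0.0852 d/25mm [-0.1   0.17  3.46]
tool y dir 51.2 tilt 0.01
twist units (tool z down => -): -1.03
```

```bash
python3 -m creep '{"jaw":[0,0,0,0,0,0,0,0,0,0],"xyz":[[-0.1,0.14,0],[0,0,0.7],[0,0,0.7],[0,0,0.7],[0,0,0.7],[0,0,0.7],[0,0,0.7],[0,0,0.7],[0,0,0],[0,0,0]],"twist":[-1,0,0,0,0,0,0,0,0,0]}' && python3 -m creep '{"jaw":[0.3,0.5,0.7,0.85,1,1,1,1,1,1],"xyz":[[0,0,0],[0,0,0],[0,0,0],[0,0,0],[0,0,0],[0,0,0],[0,0,0],[0,0,0],[0,0,0],[0,0,0]],"twist":[0,0,0,0,0,0,0,0,0,0]}'
python3 - <<'E'
from h import *
go(.674,.183,.048)
E
```

```text
t: 3.95
position: [0.6737, 0.1829, 0.0487]
ee_rot: [-0.894, -3.01, 0.001]
force: [-0.0, -0.1, 0.8]
finger_gap: 0.0856
finger_force: 0.0
t: 4.78
position: [0.6746, 0.1826, 0.0489]
ee_rot: [0.897, 3.011, 0.0]
force: [1.0, 0.6, 0.9]
finger_gap: 0.0256
finger_force: 63.1
t 4.78 pos [0.6746 0.1826 0.0489] F [0.95 0.6  0.94] gap 0.0256 d/25mm [ 0.03 -0.    0.03]
tool y dir 56.8 tilt 0.01
```

```bash
python3 -m creep '{"jaw":[1,1,1,1,1,1,1,1],"xyz":[[0,0,-0.3],[0,0,-0.4],[0,0,-0.5],[0,0,-0.6],[0,0,-0.6],[0,0,-0.6],[0,0,-0.6],[0,0,0]],"twist":[0,0,0,0,0,0,0,0]}'
python3 - <<'E'
from h import *
go(.545,-.0585,.14)
E
```

```text
t: 5.45
position: [0.6757, 0.1829, 0.1435]
ee_rot: [0.896, 3.007, 0.004]
force: [1.2, -0.1, -0.8]
finger_gap: 0.0251
finger_force: 63.0
t 5.45 pos [0.6757 0.1829 0.1435] F [ 1.15 -0.09 -0.83] gap 0.0251 d/25mm [ -0.91 -10.94   0.1 ]
tool y dir 56.8 tilt 0.29
```

```bash
python3 -m creep '{"jaw":[1,1,1,1,1,1,1,1,1,1],"xyz":[[-0.1,-0.7,0],[-0.1,-1,0],[-0.1,-1,0],[-0.1,-1,0],[-0.1,-1,0],[-0.1,-1,0],[-0.1,-1,0],[-0.1,-1,0],[-0.1,-1,0],[0,-0.7,0]],"twist":[0,0,0,0,0,0,0,0,0,0]}' && python3 -m creep '{"jaw":[1,1],"xyz":[[0,0,0],[0,0,0]],"twist":[0,0]}'
python3 - <<'E'
from h import *
go(.545,-.0585,.14)
im,K,T=shot("wrist","w3.png")
cv2.imwrite("pics/w3b.png",cv2.convertScaleAbs(cv2.resize(cv2.imread("pics/w3.png")[60:310,110:410],None,fx=2.4,fy=2.4,interpolation=cv2.INTER_CUBIC),alpha=1.6))
E
```

```text
t: 6.28
position: [0.5637, -0.0279, 0.1386]
ee_rot: [-0.898, -3.01, 0.001]
force: [-0.2, 0.0, -0.8]
finger_gap: 0.0255
finger_force: 62.9
t: 6.45
position: [0.5644, -0.0269, 0.1388]
ee_rot: [0.899, 3.01, 0.0]
force: [0.2, -0.5, -2.3]
finger_gap: 0.025
finger_force: 62.9
t 6.45 pos [ 0.5644 -0.0269  0.1388] F [ 0.17 -0.49 -2.3 ] gap 0.025 d/25mm [-0.04 -1.48 -0.05]
tool y dir 56.7 tilt 0.01
```

View pics/w3b.png

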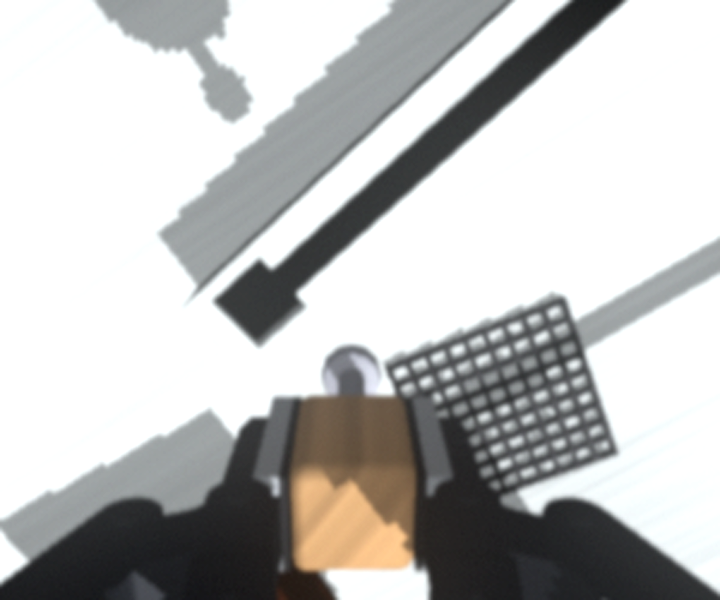

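Window corners in the crop: (213,300), (262,259), (304,304), (261,346). Foot disc spans cols 322–380 with its near rim at row 345.

```bash
cat > m.py <<'E'
from h import *
K,T=cam("wrist"); s=arm.state(); M=R.from_rotvec(s["ee_rot"]).as_matrix(); p=s["position"]
u=lambda c:(110+(c[0]-.7)/2.4,60+(c[1]-.7)/2.4)
P=np.array([ray(K,T,u(c),.032) for c in[(213,300),(262,259),(304,304),(261,346)]])
print(P.round(4)[:,:2],np.linalg.norm(P-np.roll(P,1,0),axis=1)); w=P.mean(0)
A=[ray(K,T,u(c),.032) for c in [(275,268),(575,0),(300,292),(625,0)]]
for a,b in((0,1),(2,3)): print("slot dir",np.degrees(np.arctan2(*(A[b]-A[a])[1::-1])))
d1=A[1]-A[0]; d=d1/np.linalg.norm(d1); n=np.array([-d[1],d[0],0]); print("centre offsets of slot edges from window:",[(n@(a-w)).round(4) for a in A])
zf=p[2]-.039
f1=M.T@(ray(K,T,u((351,345)),zf)-p); f2=M.T@(ray(K,T,u((322,372)),zf+.008)-p); f3=M.T@(ray(K,T,u((380,372)),zf+.008)-p)
print("rim",f1,"x0",f1[0]-.009,"sides",f2,f3)
print("win",w)
E
python3 m.py
```

```text
[[ 0.5333 -0.0728]
 [ 0.5302 -0.0457]
 [ 0.5552 -0.0425]
 [ 0.5607 -0.0683]] [0.02779662 0.0272345  0.0252565  0.02636895]
slot dir 98.55140760858572
slot dir 99.37472967853091
centre offsets of slot edges from window: [np.float64(0.0066), np.float64(0.0066), np.float64(-0.0076), np.float64(-0.0053)]
rim [0.00893439 0.00075339 0.03899955] x0 -6.560750237485577e-05 sides [ 0.00358053 -0.00786847  0.03099776] [0.00356603 0.00938757 0.03100212]
win [ 0.54485023 -0.0572956   0.032     ]
```

```bash
cat > chk.py <<'E'
import sys; from h import *
# average a few readings; exit 1 if the upward push has gone
f=[]
for _ in range(3): f.append(arm.state()["force"]); arm.grab_frame("top") if 0 else None
s=arm.state(); f=s["force"]; w=np.array([.5444,-.0579]); a=np.radians(98.8); d=np.array([np.cos(a),np.sin(a)]); n=np.array([-d[1],d[0]])
r=s["position"][:2]-w; print("along %.4f lat %.4f z %.4f"%(r@d,r@n,s["position"][2]),"F",s["force"].round(2))
sys.exit(bool(len(sys.argv)>1 and f[2]<float(sys.argv[1])))
E
sed -i '/^f=\[\]/d;/^for _/d;/^# average/d' chk.py
python3 - <<'E'
from h import *
go(.5444,-.0579,.0755)
E
```

```text
t 6.5 pos [ 0.5648 -0.0263  0.1388] F [-0.23  0.32 -1.58] gap 0.0254 d/25mm [-0.01 -1.5   2.53]
tool y dir 56.8 tilt 0.02
```

```bash
python3 -m creep '{"jaw":[1,1,1,1,1,1,1,1],"xyz":[[0,-0.5,0],[0,-0.5,0],[0,-0.5,0.4],[0,0,0.5],[0,0,0.6],[0,0,0.5],[0,0,0.5],[0,0,0]],"twist":[0,0,0,0,0,0,0,0]}'
python3 - <<'E'
from h import *
go(.5444,-.0579,.06)
im,K,T=shot("wrist","w4.png")
cv2.imwrite("pics/w4b.png",cv2.convertScaleAbs(cv2.resize(cv2.imread("pics/w4.png")[130:280,170:350],None,fx=4,fy=4,interpolation=cv2.INTER_CUBIC),alpha=2))
E
```

```text
t: 7.17
position: [0.5428, -0.0576, 0.0729]
ee_rot: [-0.896, -3.007, 0.001]
force: [-0.5, 0.2, -2.4]
finger_gap: 0.0251
finger_force: 62.9
t 7.17 pos [ 0.5428 -0.0576  0.0729] F [-0.51  0.19 -2.38] gap 0.0251 d/25mm [-0.06  0.02  0.51]
tool y dir 56.8 tilt 0.23
```

View pics/w4b.png

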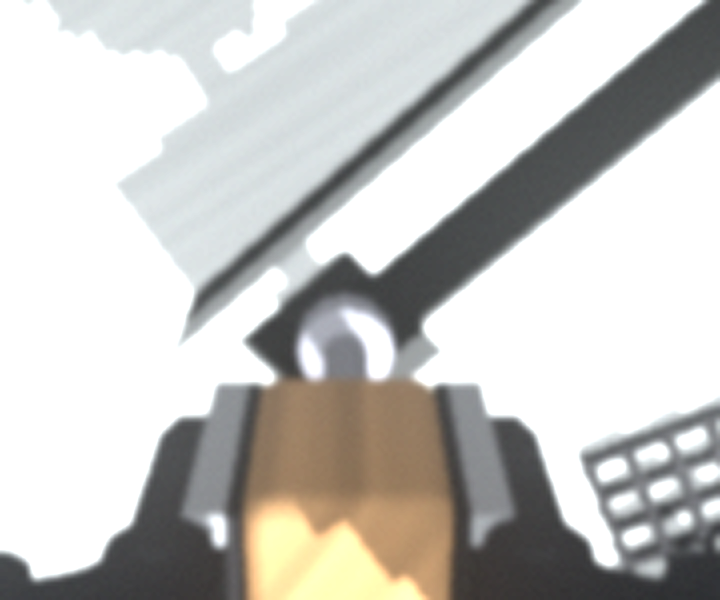

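Foot is centred over the window: corners at cols 247 and 437, foot at 297–396. Descending slowly.

```bash
python3 -m creep '{"jaw":[1,1,1,1,1,1],"xyz":[[-0.05,0.02,0.1],[0,0,0.15],[0,0,0.15],[0,0,0.15],[0,0,0.1],[0,0,0]],"twist":[0,0,0,0,0,0]}' && python3 chk.py -9 && python3 -m creep '{"jaw":[1,1,1,1],"xyz":[[0,0,0.1],[0,0,0.1],[0,0,0],[0,0,0]],"twist":[0,0,0,0]}' && python3 chk.py
```

```text
t: 7.72
position: [0.5452, -0.058, 0.0594]
ee_rot: [-0.897, -3.01, 0.0]
force: [0.3, 0.1, -1.4]
finger_gap: 0.0251
finger_force: 62.9
along -0.0002 lat -0.0008 z 0.0594 F [ 0.29  0.06 -1.43]
t: 8.05
position: [0.5454, -0.058, 0.055]
ee_rot: [-0.897, -3.011, 0.0]
force: [0.6, 0.6, -0.1]
finger_gap: 0.0252
finger_force: 62.9
along -0.0003 lat -0.0010 z 0.0550 F [ 0.55  0.58 -0.06]
```

```bash
python3 -m creep '{"jaw":[1,1,1,1,1,1],"xyz":[[0.03,-0.027,0.05],[0,0,0.07],[0,0,0.07],[0,0,0.05],[0,0,0],[0,0,0]],"twist":[0,0,0,0,0,0]}' && python3 chk.py
```

```text
t: 8.55
position: [0.5445, -0.0582, 0.0492]
ee_rot: [0.897, 3.011, -0.0]
force: [-0.1, 0.5, 2.4]
finger_gap: 0.0251
finger_force: 63.4
along -0.0003 lat -0.0001 z 0.0492 F [-0.05  0.54  2.4 ]
```

```bash
python3 -m creep '{"jaw":[1,1,1,1,1],"xyz":[[0.134,0.149,0],[0.134,0.149,0],[0.134,0.149,0],[0.134,0.149,0],[0,0,0]],"twist":[0,0,0,0,0]}' && python3 chk.py 0.5 && python3 -m creep '{"jaw":[1,1,1,1,1,1,1],"xyz":[[0.134,0.149,0],[0.134,0.149,0],[0.134,0.149,0],[0.134,0.149,0],[0.134,0.149,0],[0.134,0.149,0],[0,0,0]],"twist":[0,0,0,0,0,0,0]}' && python3 chk.py
```

```text
t: 8.97
position: [0.5413, -0.0373, 0.0491]
ee_rot: [0.896, 3.011, 0.001]
force: [0.3, 1.7, 3.3]
finger_gap: 0.0251
finger_force: 63.6
along 0.0208 lat -0.0001 z 0.0491 F [0.26 1.74 3.28]
t: 9.55
position: [0.5367, -0.0077, 0.0491]
ee_rot: [-0.897, -3.011, -0.001]
force: [-0.4, 1.7, 2.7]
finger_gap: 0.0255
finger_force: 63.6
along 0.0508 lat -0.0001 z 0.0491 F [-0.41  1.71  2.71]
```

```bash
python3 -m creep '{"jaw":[1,1,1,1],"xyz":[[0.107,0.119,0],[0.107,0.119,0],[0,0,0],[0,0,0]],"twist":[0,0,0,0]}' >/dev/null && python3 chk.py 0.7 && python3 -m creep '{"jaw":[1,1,1,1],"xyz":[[0.054,0.059,0],[0.054,0.059,0],[0,0,0],[0,0,0]],"twist":[0,0,0,0]}' >/dev/null && python3 chk.py 0.7 && python3 -m creep '{"jaw":[1,1,1,1],"xyz":[[0.054,0.059,0],[0.054,0.059,0],[0,0,0],[0,0,0]],"twist":[0,0,0,0]}' >/dev/null && python3 chk.py 0.7 && python3 -m creep '{"jaw":[1,1,1,1],"xyz":[[0.054,0.059,0],[0.054,0.059,0],[0,0,0],[0,0,0]],"twist":[0,0,0,0]}' >/dev/null && python3 chk.py 0.7 && python3 -m creep '{"jaw":[1,1,1,1],"xyz":[[0.054,0.059,0],[0.054,0.059,0],[0,0,0],[0,0,0]],"twist":[0,0,0,0]}' >/dev/null && python3 chk.py 0.7 && python3 -m creep '{"jaw":[1,1,1,1],"xyz":[[0.054,0.059,0],[0.054,0.059,0],[0,0,0],[0,0,0]],"twist":[0,0,0,0]}' >/dev/null && python3 chk.py 0.7
```

```text
along 0.0583 lat -0.0000 z 0.0490 F [-0.07  2.39  1.37]
along 0.0619 lat -0.0000 z 0.0490 F [0.56 0.88 2.56]
along 0.0660 lat 0.0000 z 0.0490 F [ 0.29 -0.21  1.94]
along 0.0700 lat 0.0000 z 0.0491 F [0.57 0.26 2.66]
along 0.0741 lat 0.0001 z 0.0490 F [-0.38 -0.04  1.36]
along 0.0780 lat 0.0001 z 0.0491 F [ 0.81 -0.03  1.53]
```

```bash
python3 -m creep '{"jaw":[1,1,1,1],"xyz":[[0.054,0.059,0],[0.054,0.059,0],[0,0,0],[0,0,0]],"twist":[0,0,0,0]}' >/dev/null && python3 chk.py 0.6 && python3 -m creep '{"jaw":[1,1,1,1],"xyz":[[0.054,0.059,0],[0.054,0.059,0],[0,0,0],[0,0,0]],"twist":[0,0,0,0]}' >/dev/null && python3 chk.py 0.6 && python3 -m creep '{"jaw":[1,1,1,1],"xyz":[[0.054,0.059,0],[0.054,0.059,0],[0,0,0],[0,0,0]],"twist":[0,0,0,0]}' >/dev/null && python3 chk.py 0.6 && python3 -m creep '{"jaw":[1,1,1,1],"xyz":[[0.054,0.059,0],[0.054,0.059,0],[0,0,0],[0,0,0]],"twist":[0,0,0,0]}' >/dev/null && python3 chk.py 0.6 && python3 -m creep '{"jaw":[1,1,1,1],"xyz":[[0.054,0.059,0],[0.054,0.059,0],[0,0,0],[0,0,0]],"twist":[0,0,0,0]}' >/dev/null && python3 chk.py 0.6 && python3 -m creep '{"jaw":[1,1,1,1],"xyz":[[0.054,0.059,0],[0.054,0.059,0],[0,0,0],[0,0,0]],"twist":[0,0,0,0]}' >/dev/null && python3 chk.py 0.6
```

```text
along 0.0820 lat 0.0001 z 0.0490 F [0.74 1.12 3.36]
along 0.0860 lat 0.0002 z 0.0490 F [-0.14  1.08  2.32]
along 0.0901 lat 0.0005 z 0.0487 F [-0.06  0.41 -0.99]
```

Force vanished at 90 mm: the foot has dropped. Confirm, edge 1 mm on, and lower gently.

```bash
python3 -m creep '{"jaw":[1,1,1],"xyz":[[0.027,0.03,0],[0,0,0],[0,0,0]],"twist":[0,0,0]}' >/dev/null && python3 chk.py; python3 -m creep '{"jaw":[1,1,1,1],"xyz":[[0,0,0.05],[0,0,0.05],[0,0,0],[0,0,0]],"twist":[0,0,0,0]}' >/dev/null && python3 chk.py; python3 -m creep '{"jaw":[1,1,1,1],"xyz":[[0,0,0.05],[0,0,0.05],[0,0,0],[0,0,0]],"twist":[0,0,0,0]}' >/dev/null && python3 chk.py
```

```text
along 0.0909 lat 0.0003 z 0.0490 F [-0.12 -0.4  -0.96]
along 0.0908 lat 0.0003 z 0.0464 F [ 0.23 -0.31 -1.1 ]
along 0.0908 lat 0.0003 z 0.0439 F [ 1.05 -0.25 -1.53]
```

```bash
python3 -m creep '{"jaw":[1,1,1],"xyz":[[0,0,0.05],[0,0,0],[0,0,0]],"twist":[0,0,0]}' >/dev/null && python3 chk.py; python3 -m creep '{"jaw":[0.8,0.6,0.4,0.2,0,0,0,0,0,0],"xyz":[[0,0,0],[0,0,0],[0,0,0],[0,0,0],[0,0,0],[0,0,0],[0,0,0],[0,0,0],[0,0,0],[0,0,0]],"twist":[0,0,0,0,0,0,0,0,0,0]}' && python3 -m creep '{"jaw":[0,0,0,0,0,0,0,0],"xyz":[[0,0,-0.4],[0,0,-0.6],[0,0,-0.8],[0,0,-0.8],[0,0,-0.8],[0,0,-0.8],[0,0,-0.8],[0,0,0]],"twist":[0,0,0,0,0,0,0,0]}'
python3 - <<'E'
from h import *
im,K,T=shot("wrist","w5.png"); im,K,T=shot("side","s5.png")
a=cv2.resize(cv2.imread("pics/w5.png")[100:300,150:350],(480,480)); b=cv2.resize(cv2.imread("pics/s5.png")[150:250,230:310],(300,375))
o=np.zeros((480,780,3),np.uint8);o[:,:480]=a;o[:375,480:]=b;cv2.imwrite("pics/f.png",cv2.convertScaleAbs(o,alpha=1.6))
E
```

```text
along 0.0908 lat 0.0001 z 0.0429 F [0.22 0.14 1.15]
t: 14.55
position: [0.5303, 0.0318, 0.0428]
ee_rot: [0.897, 3.011, 0.0]
force: [0.6, 0.7, 0.3]
finger_gap: 0.0852
finger_force: 0.0
t: 15.22
position: [0.5316, 0.0318, 0.1729]
ee_rot: [0.896, 3.005, 0.003]
force: [0.6, 0.3, 0.9]
finger_gap: 0.0853
finger_force: 0.0
```

View pics/f.png

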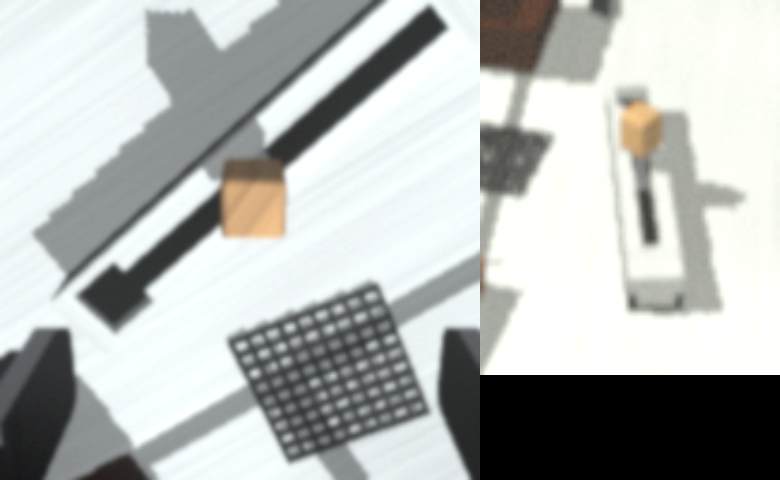

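The pin stands upright in the slot, knob at (254,210) in the left panel, and the gripper is clear. Contact on the way down came at groove-bottom height.

```bash
python3 -c "
from bench import arm
print(arm.close_job())"
```

```text
the job is handed in; nothing more can be done
None
```

The pin is standing upright in the rail's hidden groove, about 91 mm along the slot from the window's centre, fully down and released; I handed the job in at about 15 s, and no verdict was returned.

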